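# Present the notched rating plate to the label reader

### The arm

A 7-joint arm with a two-finger parallel gripper is mounted at the origin on a cart in front of the work surface, level with it; the furniture and walls round the work are solid. World frame = base frame: x ahead of the robot, y to its left, z up, the work surface at z = 0. Lengths are in m, angles in rad, forces in N, time in s.
With the tool pointing down it reaches from about 0.4 to 0.85 m from the base axis. Payload 10.4 kg.
Tool frame: the origin (TCP) lies on the centre line of the jaws, within the pads' length; the fingertips stand 11 mm ahead of it and the grasp point (between the pads) lies 8 mm behind it (tip_reach is the distance from the TCP to the fingertips, in m); z points along the fingers, y is the line along which they close (so a half turn about z gives the same grasp; the last joint's range is limited). The gripper opens to 85 mm and grips with 20 to 120 N. Pads are 22 mm wide; open, the fingers measure 114 mm over their backs; the gripper's body (76 mm by 85 mm) begins 54 mm behind the grasp point. The pads swing forward as they close: fully open they stand 13 mm farther back than shut.
Start: joints at [-1.154, 0.332, -0.065, 1.46, 0.022, 1.35, -0.088], TCP at [0.266, 0.566, 0.242] pointing down, gripper open.
Joint ranges: [-2.6, 2.6], [-0.5, 2.12], [-1.47, 1.34], [0.16, 2.42], [-1.27, 4.41], [0.06, 2.06], [-2.6, 2.6]. Speed limits (rad/s): [2.22, 2.22, 2.79, 2.79, 3.14, 3.14, 3.14].

### API

Orientations are given as a unit quaternion [x, y, z, w].
In Python, from workcell import get_obs, camera, hand_in, tip_reach gives the robot as it stands. The module is installed in compiled form; this text tells all that it offers.
- The arm moves only by the tool move_arm, never from a script. Its argument "plan" is a list of rows, each an object with "delta_pos": the shift along the tool's x, y, z in a scale on which 1.0 is 1 m, a list of three; "turn": the turn, a rotation vector about the tool's x, y, z in shares of pi rad (1.0 is pi rad), a list of three; "fingers": the closure, from 0 (fully open) to 1 (shut). A call has 1 to 12 rows; each row is the pose to reach, as a shift and turn from the pose commanded when the call began, along the tool's axes at that moment; what a row does not reach only later rows make up. A row lasts 1/8 s, in which the tool goes at most 62.5 mm and 10.7 degrees, less where a joint would pass 70% of its speed; a pose out of reach is approached as far as the arm can. A call with a gripper value outside its range is refused whole. The fingers move at their own pace and stop on an object; "force" is the grip in N (left out, the last holds). Time passes only in rows, so rows that repeat a pose let the fingers close. It gives the time, the measured TCP pose, the force, the opening and the grip force at its end, in the units of the state.
- get_obs(): the state, without advancing time (a new reading comes with each control period).
- camera(name): name is "side" or "top"; returns a dict with "color" (480x640x3 uint8, red, green, blue), "range_z" (480x640 float32, m along the optical axis (not along the pixel's ray), 0 where there is no reading), "fx", "fy", "cx", "cy" (pixels), "R" (3x3) and "t" (3): a world point X has camera coordinates R X + t. Camera axes: x right, y down, z forward; pixel columns grow to the right and rows downward; lengths in m; the calibration is good to about 2 mm. A picture is of the moment at which its call begins.
- hand_in(): hands the job in; it is judged then, once.
The state is a dict: "clock": time; "joint_pos": joint angles; "joint_velocities": joint speeds; "tau": joint torques, N m; "position": TCP position; "ee_rot": TCP orientation; "ft_force": force on the tool from outside, world axes, zero at the start; "torque": the same for the moment, N m; "grip_width": opening from 0.0 (shut) to 1.0 (fully open); "grasp_force": force on a finger pad.
Only numpy, scipy, OpenCV 4.12 (cv2) and the standard library are available. Lean on these libraries where they do the work, as an engineer would, in place of code of your own. Each camera call takes 0.05 s, during which the arm holds its last target. There are 200 camera calls.

### The job

Of the two rating plates standing in slotted holders, only one has a corner cut out of it. Take that plate by its notched end, keeping your fingers off the label, and present it to the label reader: label facing up towards the reader's window, square to it, with the label's middle on the reader's line of sight about 16 cm in front of the window. Finish while still holding it there, and leave the other plate and the things on the bench where they are.

Things in the scene. Friction and masses are not known exactly. Their poses are not given: they have to be found in the camera images.
- notched_plate: Plate to present: aluminium, 120 long (x) x 6 thick (y) x 44 high (z) mm, 90 g, loose, upright in a slot at any yaw. Origin: middle of its lower long edge (8 mm above the bench; 32 mm of plate stands out of the holder). 12 x 12 mm corner notch at +x, top. Label on the +y face, x -18 to 18, z 15 to 39 mm. Notched end: the bare part x 18 to 60 mm.
- notched_label: Paper label stuck on the notched plate, 36 x 24 mm, 1 mm proud. Origin: middle of its printed face. z points straight out of the printed face (the plate's +y), x along the plate towards the notched end, y towards the lower long edge (the plate's -z).
- plain_plate: The other plate, the same in size, material, label and axes but with no notch, standing in the other holder at any yaw. To be left alone.
- holder_a: Fixed grey block in which the notched plate stands, 100 (x) x 44 (y) x 20 high mm, with a slot along x, 8 mm wide, 12 mm deep, open at both ends and the top. Origin: middle of its underside, on the bench. The two holders look alike, may swap places and stand at any yaw; the plate stands along the slot.
- holder_b: The same kind of holder, in which the plain plate stands.
- reader: Fixed label reader beyond the holders: foot 110 x 100 x 12 mm, upright post 18 mm thick 40 mm behind the origin (its +x), a sensing head on an arm at the top, 0.36 m tall. Origin: on the bench under the foot, 30 mm in front of the foot's middle; its -x faces the robot, turned by up to 0.2 rad.
- reader_head: Sensing head of the reader, a 56 x 64 x 38 mm box with a black face and a 26 mm round window. Origin: middle of the window, 313 mm above the bench. z points out of the window along the line of sight, 45 degrees downward and towards the robot.
- reader_focus (a point): The point on the line of sight 160 mm in front of the window, 200 mm above the bench, where the middle of the label must be; same axes as the reader head.
- insul_tape: Bystander: roll of tape 62 mm across, 17 mm high, lying on the bench. Origin at its underside.
- solder_spool: Bystander: spool 52 mm across, 34 mm high, on the bench. Origin at its underside.
- fuse_holder: Bystander: small black block 20 x 45 x 26 mm on the bench. Origin at its underside.
There are look-alikes about, which are no part of the job. What is shaped like the notched_plate but green is not meant.

How it is judged:
At the end, for the whole second after the job is handed in: Notched plate held still and clear, gripped over 20 mm from its middle on the notched side; label middle within 40 mm of the focus, printed face up towards the window, square to the line of sight within 20 degrees; plain plate moved under 15 mm, bystanders under 30 mm (distance between notched_label and reader_focus below 0.04 m and angle between the z axis of notched_label and the z axis of reader_head, either way round below 0.35 rad and angle between notched_label's own z axis and vertical below 1.2 rad and x of the grasp point in the frame of notched_plate above 0.02 m and contact force between the fingers and notched_plate above 1 N and contact force between notched_plate and reader below 0.2 N and linear speed of notched_plate below 0.03 m/s and height (world z) of notched_plate above 0.1 m and distance of plain_plate from where it was at the start of the episode below 0.015 m and distance of each of insul_tape, solder_spool, fuse_holder from where it was at the start of the episode below 0.03 m); the arm keeps its last pose, push and grip.
It fails at once if the fingers press on the label of the notched plate (contact force between the fingers and notched_label above 1 N).
It fails at once if the plain plate is moved from its place (distance of plain_plate from where it was at the start of the episode above 0.015 m).
It fails at once if a bystander on the bench is pushed away (distance of any of insul_tape, solder_spool, fuse_holder from where it was at the start of the episode above 0.03 m).
It also fails if it takes over 40 s, if anything falls off the work surface, if the arm or the gripper's body presses on something with over 40 N, if the wrist force passes 120 N, or if a joint passes its speed limit or range.

## Working session

There is one attempt and no reset: what is moved stays moved. The work goes in short steps, Python scripts to look and compute and a tool call to move; the robot and the scene stay as the last step left them, time stands still between calls to the robot, and variables do not carry over. Pictures are saved under pics/ and viewed, at most 10 in all, crops included, and the job is handed in when it is done.

Besides the shell and the picture viewer there is one more tool, called after "Emit:" as name(argument=value, ...), one argument or row to a line, values as JSON. move_arm: Moves the arm, as the interface text tells. Its arguments: {"type":"object","properties":{"plan":{"type":"array","items":{"type":"object","properties":{"delta_pos":{"type":"array","items":{"type":"number"}},"turn":{"type":"array","items":{"type":"number"}},"fingers":{"type":"number"}}}},"force":{"type":"number"}},"required":["plan"]}

```bash
mkdir -p pics
python3 - <<'E'
from workcell import *
import cv2,numpy as np
for n in("side","top"):
    c=camera(n);np.savez(f"{n}0.npz",**c);cv2.imwrite(f"pics/{n}0.png",c["color"][:,:,::-1])
    print(n,c["fx"],c["cx"],c["cy"],-c["R"].T@c["t"],c["R"].round(3).tolist())
o=get_obs();print(o,tip_reach)
E
```

```text
side 515.1121421707794 324.5799496009941 239.49944423335324 [0.2837384  1.13200888 0.69404362] [[-0.967, -0.254, 0.008], [-0.11, 0.392, -0.914], [0.229, -0.884, -0.407]]
top 540.0956206999554 320.3156830295016 245.3156222935431 [0.40321652 0.05685712 1.30861503] [[-0.014, -1.0, -0.026], [-0.988, 0.018, -0.151], [0.151, 0.023, -0.988]]
{'clock': 0.1, 'joint_pos': array([-1.15361309,  0.33276927, -0.06473834,  1.46086654,  0.02159304,
        1.3498859 , -0.08850892]), 'joint_velocities': array([-0.00077727, -0.00260602, -0.00114401, -0.00218036,  0.00100381,
        0.00122809,  0.00078372]), 'tau': array([ 9.95249065e-04, -6.26744056e+01,  4.90408740e-02, -3.92428493e+01,
        1.64236670e-02,  7.00495031e-03, -4.20750325e-05]), 'position': array([0.26593186, 0.56524572, 0.24161578]), 'ee_rot': array([ 2.18101758e-01,  9.75925839e-01, -6.05837066e-04, -1.16339921e-04]), 'ft_force': array([ 0.02842595,  0.73496522, -0.76810066]), 'torque': array([-0.0168601 , -0.04553048,  0.00407716]), 'grasp_force': 0.0, 'grip_width': 1.0011999906868614} 0.011
```

View pics/side0.png

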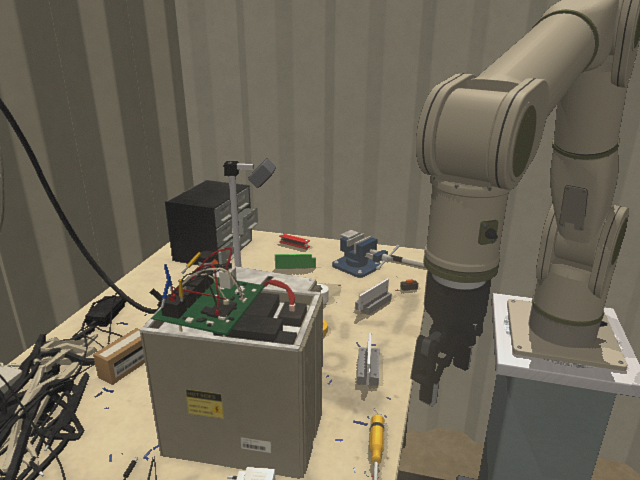

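View pics/top0.png

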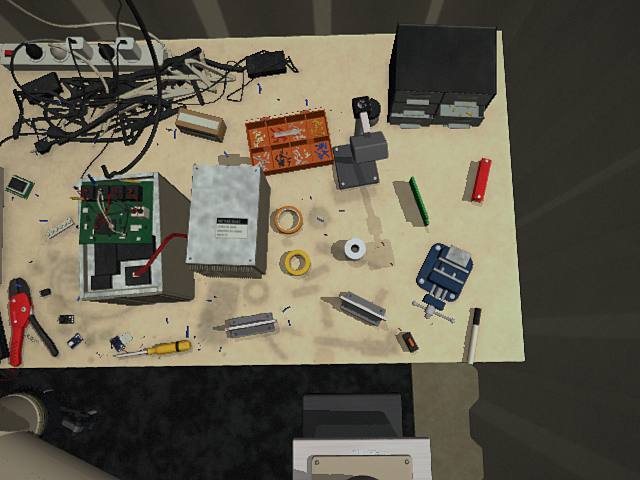

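The side view shows holders near (368,362) and (373,297), and the reader at (235,200). In the top view the holders are at (250,325) and (360,308), and the reader is at (360,155). Next I'll enlarge the plates.

Run:
```python
import cv2,numpy as np
t=cv2.imread("pics/top0.png");s=cv2.imread("pics/side0.png")
r=lambda a:cv2.resize(a,(400,300),interpolation=cv2.INTER_CUBIC)
cv2.imwrite("pics/z.png",np.vstack([np.hstack([r(t[300:351,216:284]),r(t[282:333,326:394])]),np.hstack([r(s[326:392,324:412]),r(s[262:328,334:422])])]))
```

```text
(no output)
```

View pics/z.png

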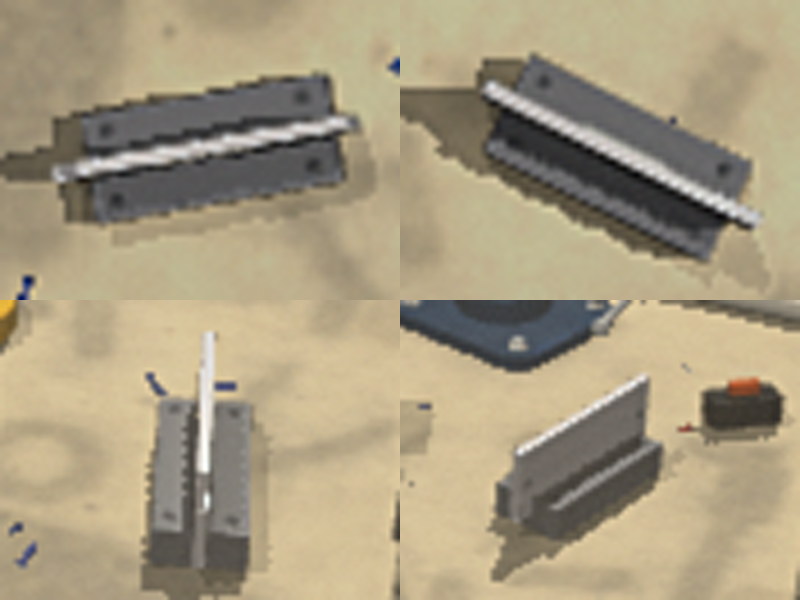

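```bash
cat > h.py <<'E'
import numpy as np
def cloud(c):
    v,u=np.mgrid[:480,:640];z=c["range_z"]
    P=np.stack([(u-c["cx"])/c["fx"]*z,(v-c["cy"])/c["fy"]*z,z],-1)
    return (P-c["t"])@c["R"]
E
python3 - <<'E'
import numpy as np
from h import *
for n in("top","side"):
    c=np.load(n+"0.npz");X=cloud(c);ok=c["range_z"]>0
    for nm,(u0,u1,v0,v1) in {"top":dict(L=(216,284,300,351),R=(326,394,282,333)),"side":dict(L=(324,412,326,392),R=(334,422,262,328))}[n].items():
        m=np.zeros((480,640),bool);m[v0:v1,u0:u1]=1
        P=X[m&ok];C=c["color"][m&ok];k=(P[:,2]>.026)&(P[:,2]<.07);P=P[k];C=C[k]
        mu=P[:,:2].mean(0);w,V=np.linalg.eigh(np.cov((P[:,:2]-mu).T));d=V[:,1]*np.sign(V[1,1])
        s=(P[:,:2]-mu)@d
        print(n,nm,len(P),"mu",mu.round(4),"d",d.round(3),"thick",np.sqrt(w[0]).round(4),"s",s.min().round(4),s.max().round(4))
        for a in np.arange(-.066,.066,.006):
            q=(s>=a)&(s<a+.006)
            if q.any():print("  %.3f n%d zmax %.3f zmin %.3f col %s"%(a,q.sum(),P[q,2].max(),P[q,2].min(),C[q].mean(0).astype(int)))
c=np.load("top0.npz");X=cloud(c)
for nm,(u,v) in dict(fuse=(408,341),tape=(296,262),spool=(354,250),head=(368,146)).items():print(nm,X[v-1:v+2,u-1:u+2].reshape(-1,3).mean(0).round(3))
E
```

```text
top L 163 mu [0.4124 0.2526] d [-0.149  0.989] thick 0.0031 s -0.0596 0.0597
  -0.060 n8 zmax 0.056 zmin 0.033 col [146 142 140]
  -0.054 n8 zmax 0.057 zmin 0.052 col [163 161 158]
  -0.048 n6 zmax 0.057 zmin 0.026 col [178 173 172]
  -0.042 n9 zmax 0.056 zmin 0.036 col [153 149 147]
  -0.036 n6 zmax 0.057 zmin 0.049 col [183 180 179]
  -0.030 n11 zmax 0.058 zmin 0.026 col [145 142 141]
  -0.024 n6 zmax 0.058 zmin 0.052 col [181 178 176]
  -0.018 n10 zmax 0.054 zmin 0.038 col [161 156 151]
  -0.012 n10 zmax 0.056 zmin 0.034 col [158 154 150]
  -0.006 n8 zmax 0.057 zmin 0.047 col [157 154 150]
  -0.000 n9 zmax 0.055 zmin 0.027 col [167 163 160]
  0.006 n8 zmax 0.056 zmin 0.037 col [158 154 151]
  0.012 n10 zmax 0.057 zmin 0.044 col [183 180 176]
  0.018 n5 zmax 0.053 zmin 0.047 col [188 183 181]
  0.024 n10 zmax 0.055 zmin 0.034 col [160 156 154]
  0.030 n7 zmax 0.056 zmin 0.026 col [173 171 170]
  0.036 n10 zmax 0.057 zmin 0.027 col [150 147 145]
  0.042 n8 zmax 0.057 zmin 0.028 col [167 165 162]
  0.048 n5 zmax 0.053 zmin 0.038 col [114 111 109]
  0.054 n9 zmax 0.044 zmin 0.034 col 
[... 2468 characters left out ...]
col [115 110 104]
  -0.000 n20 zmax 0.056 zmin 0.026 col [144 138 130]
  0.006 n20 zmax 0.054 zmin 0.026 col [123 118 110]
  0.012 n22 zmax 0.055 zmin 0.026 col [135 129 121]
  0.018 n15 zmax 0.054 zmin 0.027 col [132 126 118]
  0.024 n20 zmax 0.054 zmin 0.026 col [129 123 115]
  0.030 n19 zmax 0.054 zmin 0.031 col [130 124 117]
  0.036 n15 zmax 0.054 zmin 0.030 col [134 128 120]
  0.042 n21 zmax 0.054 zmin 0.026 col [125 120 112]
  0.048 n17 zmax 0.055 zmin 0.026 col [129 123 115]
  0.054 n19 zmax 0.055 zmin 0.026 col [134 128 121]
  0.060 n23 zmax 0.054 zmin 0.028 col [126 121 113]
fuse [ 0.37  -0.115  0.02 ]
tape [ 0.564  0.148 -0.001]
spool [0.59  0.006 0.004]
head [ 0.732 -0.011  0.355]
```

The left plate is the notched one: it drops to about 0.043 at its +y end. Next I'll measure the reader head and the heights of nearby obstacles.

Run:
```python
import numpy as np,cv2
from h import *
S={n:np.load(n+"0.npz") for n in("top","side")}
Q={n:cloud(c) for n,c in S.items()}
for n,(u0,u1,v0,v1) in dict(top=(325,400,90,200),side=(215,285,150,275)).items():
    P=Q[n][v0:v1,u0:u1].reshape(-1,3);P=P[(P[:,0]>.55)&(P[:,0]<.95)&(abs(P[:,1])<.15)]
    H=P[P[:,2]>.27]; print(n,"head",len(H),H.min(0).round(3),H.max(0).round(3))
    F=P[(P[:,2]>.006)&(P[:,2]<.02)]
    if n=="top":
        print("foot",len(F),cv2.minAreaRect((F[:,:2]*1000).astype(np.float32)))
        print("headrect",cv2.minAreaRect((H[:,:2]*1000).astype(np.float32)))
    # ransac planes in head
    R=H.copy();rng=np.random.default_rng(0)
    for _ in range(3):
        if len(R)<60:break
        best=None
        for i in range(500):
            a,b,c=R[rng.choice(len(R),3,False)];nn=np.cross(b-a,c-a);l=np.linalg.norm(nn)
            if l<1e-5:continue
            nn/=l;k=abs((R-a)@nn)<.003
            if best is None or k.sum()>best.sum():best=k
        I=R[best];m=I.mean(0);nn=np.linalg.svd(I-m)[2][2];nn*=np.sign(nn[2])
        print(" plane",len(I),"n",nn.round(3),"c",m.round(3),I.min(0).round(3),I.max(0).round(3));R=R[~best]
X=Q["top"]
for nm,(u0,u1,v0,v1) in dict(case=(190,265,170,270),pc=(82,190,175,305)).items():
    P=X[v0:v1,u0:u1].reshape(-1,3);P=P[P[:,2]>.05];print(nm,P.min(0).round(3),P.max(0).round(3))
```

```text
top head 1520 [ 0.706 -0.049  0.271] [0.832 0.021 0.36 ]
foot 1414 ((830.81298828125, -17.70856475830078), (185.98086547851562, 229.6336212158203), 87.15447998046875)
headrect ((770.48681640625, -8.34280014038086), (123.4398422241211, 64.21009826660156), 9.412437438964844)
 plane 608 n [-0.03   0.009  1.   ] c [ 0.773 -0.007  0.348] [ 0.711 -0.046  0.343] [0.832 0.018 0.352]
 plane 434 n [0.673 0.111 0.731] c [ 0.748 -0.012  0.341] [ 0.723 -0.046  0.278] [0.812 0.021 0.36 ]
 plane 265 n [-0.731 -0.106  0.674] c [ 0.719 -0.017  0.344] [ 0.706 -0.049  0.332] [0.734 0.015 0.357]
side head 897 [ 0.707 -0.046  0.27 ] [0.833 0.027 0.36 ]
 plane 294 n [0.038 0.999 0.031] c [0.765 0.016 0.332] [0.714 0.011 0.3  ] [0.83  0.021 0.356]
 plane 189 n [-0.159  0.987  0.022] c [0.796 0.002 0.32 ] [ 0.711 -0.014  0.27 ] [0.831 0.009 0.357]
 plane 115 n [-0.074  0.156  0.985] c [ 0.767 -0.004  0.347] [ 0.709 -0.046  0.338] [0.833 0.025 0.353]
case [0.403 0.057 0.05 ] [0.75  0.364 1.309]
pc [0.403 0.057 0.05 ] [0.723 0.567 1.309]
```

```bash
cat >> h.py <<'E'
from scipy.spatial.transform import Rotation as Ro
from workcell import get_obs
u=np.array([.987,.163,0]);n=np.append(.707*u[:2],.707)
F=np.array([.613,-.034,.2])
X=np.array([-.149,.989,0]);X/=np.linalg.norm(X);Z=np.array([0,0,1.]);Y=np.cross(Z,X)
def grasp(a): # tool rotation at grasp, tilt a
    z=-np.cos(a)*Z-np.sin(a)*X;return np.column_stack([np.cross(Y,z),Y,z])
def delta(p,R,o=None):
    o=o or get_obs();R0=Ro.from_quat(o["ee_rot"])
    print("delta_pos",R0.inv().apply(p-o["position"]).round(4),"turn",(R0.inv()*Ro.from_matrix(R)).as_rotvec().round(4))
def state():
    o=get_obs();print("t",round(o["clock"],2),"p",o["position"].round(4),"j",o["joint_pos"].round(3),"f",o["ft_force"].round(1),"w",round(o["grip_width"],3),"g",round(o["grasp_force"],1));print(Ro.from_quat(o["ee_rot"]).as_matrix().round(3).tolist());return o
E
python3 - <<'E'
from h import *
c=np.load("top0.npz");Q=cloud(c);ok=c["range_z"]>0
for a,b in((.36,.44),(.44,.52),(.52,.6)):
  for y0 in np.arange(.1,.65,.1):
    k=ok&(Q[...,0]>a)&(Q[...,0]<b)&(Q[...,1]>y0)&(Q[...,1]<y0+.1);print(a,y0.round(1),np.percentile(Q[k][:,2],99).round(3),end=" | ")
print()
delta(np.array([.40,.36,.23]),grasp(np.radians(25)))
E
```

```text
0.36 0.1 0.008 | 0.36 0.2 0.056 | 0.36 0.3 0.029 | 0.36 0.4 0.027 | 0.36 0.5 0.01 | 0.36 0.6 0.011 | 0.44 0.1 0.007 | 0.44 0.2 0.008 | 0.44 0.3 0.256 | 0.44 0.4 0.264 | 0.44 0.5 0.259 | 0.44 0.6 0.007 | 0.52 0.1 0.022 | 0.52 0.2 0.189 | 0.52 0.3 0.266 | 0.52 0.4 0.277 | 0.52 0.5 0.272 | 0.52 0.6 0.008 | 
delta_pos [-0.2087 -0.1286  0.0118] turn [ 0.4691  0.2498 -2.1194]
```

Run:
```python
from h import *
for n in("top","side"):
  c=np.load(n+"0.npz");Q=cloud(c);ok=c["range_z"]>0
  for y0 in (.28,.33,.38,.45,.55):
    k=ok&(Q[...,0]>.42)&(Q[...,2]>.07)&(Q[...,2]<.3)&(Q[...,1]>y0)&(Q[...,1]<y0+.05);print(n,y0,np.percentile(Q[k][:,0],1).round(3),end=" | ")
```

```text
top 0.28 0.527 | top 0.33 0.529 | top 0.38 0.472 | top 0.45 0.467 | top 0.55 0.47 | side 0.28 1.213 | side 0.33 1.174 | side 0.38 0.473 | side 0.45 0.468 | side 0.55 0.468 |
```

Units first: turns go in shares of pi rad. So -0.36 rad is -0.1146.

Emit:
move_arm(
  plan=[
    {"delta_pos": [-0.02, -0.06, 0], "turn": [0, 0, -0.0573], "fingers": 0.5},
    {"delta_pos": [-0.06, -0.1, 0], "turn": [0, 0, -0.1146], "fingers": 0.5},
    {"delta_pos": [-0.1, -0.129, 0], "turn": [0, 0, -0.1719], "fingers": 0.5},
    {"delta_pos": [-0.15, -0.129, 0], "turn": [0, 0, -0.2292], "fingers": 0.5},
    {"delta_pos": [-0.19, -0.129, 0], "turn": [0, 0, -0.2865], "fingers": 0.5},
    {"delta_pos": [-0.209, -0.129, 0], "turn": [0, 0, -0.3438], "fingers": 0.5},
    {"delta_pos": [-0.209, -0.129, 0], "turn": [0, 0, -0.382], "fingers": 0.5},
    {"delta_pos": [-0.209, -0.129, 0], "turn": [0, 0, -0.382], "fingers": 0.5},
  ],
)

```text
clock: 1.1
position: [0.4002, 0.3596, 0.2419]
ee_rot: [-0.37, 0.929, -0.0, -0.0]
ft_force: [0.2, -0.5, -0.6]
grip_width: 0.498
grasp_force: 0.0
```

Run:
```python
from h import *
state()
for a in(0,15,25):delta(np.array([.40,.36,.23]),grasp(np.radians(a)))
```

```text
t 1.1 p [0.4002 0.3596 0.2419] j [-8.230e-01  1.420e-01  7.000e-03  1.694e+00 -1.000e-03  1.307e+00
  1.514e+00] f [ 0.2 -0.5 -0.6] w 0.498 g 0.0
[[-0.725, -0.688, -0.001], [-0.688, 0.725, -0.0], [0.001, 0.0, -1.0]]
delta_pos [-0.0001  0.0004  0.0119] turn [ 5.000e-04 -6.000e-04 -9.613e-01]
delta_pos [-0.0001  0.0004  0.0119] turn [ 0.1263  0.2407 -0.9555]
delta_pos [-0.0001  0.0004  0.0119] turn [ 0.2101  0.4014 -0.9454]
```

Converted, -0.9555 rad is -0.3041.

Emit:
move_arm(
  plan=[
    {"delta_pos": [0, 0, 0], "turn": [0.008, 0.0159, -0.0573], "fingers": 0.5},
    {"delta_pos": [0, 0, 0], "turn": [0.0159, 0.0286, -0.1146], "fingers": 0.5},
    {"delta_pos": [0, 0, 0], "turn": [0.0239, 0.0446, -0.1719], "fingers": 0.5},
    {"delta_pos": [0, 0, 0], "turn": [0.0318, 0.0605, -0.2292], "fingers": 0.5},
    {"delta_pos": [0, 0, 0], "turn": [0.0402, 0.0766, -0.2865], "fingers": 0.5},
    {"delta_pos": [0, 0, 0], "turn": [0.0402, 0.0766, -0.3041], "fingers": 0.5},
    {"delta_pos": [0, 0, 0], "turn": [0.0402, 0.0766, -0.3041], "fingers": 0.5},
  ],
)

```text
clock: 1.98
position: [0.3998, 0.3601, 0.2421]
ee_rot: [0.751, -0.647, 0.099, 0.085]
ft_force: [-0.1, -0.1, 1.0]
grip_width: 0.499
grasp_force: 0.0
```

Run:
```python
from h import *
import cv2
from workcell import camera
state()
R=grasp(np.radians(15));g=np.array([.4124,.2526,0])+.042*X+[0,0,.045];T=g+.008*R[:,2]
print(T);delta(T-.07*R[:,2],R);delta(T,R)
c=camera("top");np.savez("top1.npz",**c);cv2.imwrite("pics/t1.png",cv2.resize(c["color"][230:380,160:360,::-1],(800,600)))
```

```text
t 1.98 p [0.3998 0.3601 0.2421] j [-0.857  0.263 -0.092  1.573  0.207  1.497  2.308] f [-0.1 -0.1  1. ] w 0.499 g 0.0
[[0.143, -0.989, 0.039], [-0.955, -0.148, -0.256], [0.259, -0.001, -0.966]]
[0.40645147 0.29208387 0.03727259]
delta_pos [0.013  0.0037 0.1455] turn [-0.0008  0.0002 -0.0011]
delta_pos [0.013  0.0037 0.2155] turn [-0.0008  0.0002 -0.0011]
```

View pics/t1.png

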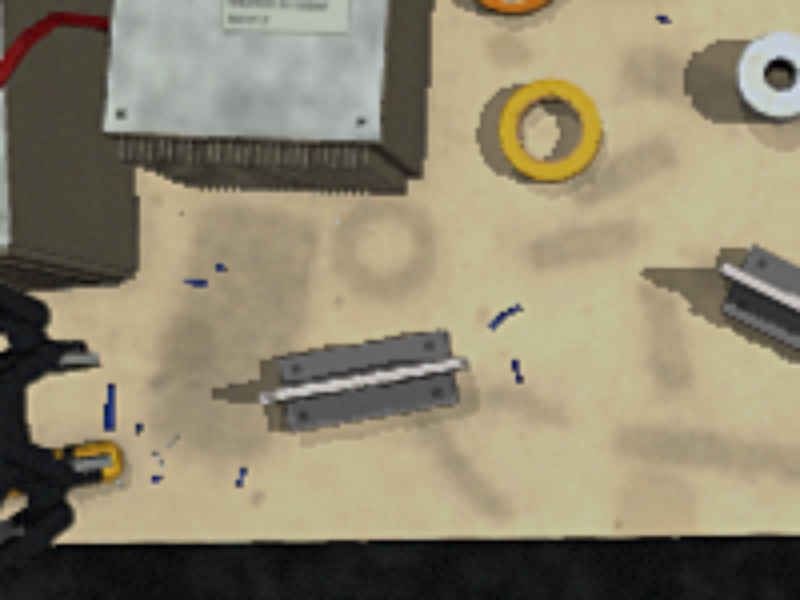

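The plate's ends are at (262,398) and (465,364). The open fingers show at the left, around (80,355) and (100,465), roughly in line with the plate. I'll descend to 70 mm short of the grasp.

Emit:
move_arm(
  plan=[
    {"delta_pos": [0.005, 0.002, 0.05], "turn": [0, 0, 0], "fingers": 0.5},
    {"delta_pos": [0.013, 0.0037, 0.1], "turn": [0, 0, 0], "fingers": 0.5},
    {"delta_pos": [0.013, 0.0037, 0.1455], "turn": [0, 0, 0], "fingers": 0.5},
    {"delta_pos": [0.013, 0.0037, 0.1455], "turn": [0, 0, 0], "fingers": 0.5},
    {"delta_pos": [0.013, 0.0037, 0.1455], "turn": [0, 0, 0], "fingers": 0.5},
  ],
)

```text
clock: 2.65
position: [0.4048, 0.311, 0.1069]
ee_rot: [0.752, -0.647, 0.099, 0.084]
ft_force: [-0.4, 0.5, 1.1]
grip_width: 0.501
grasp_force: 0.0
```

Run:
```python
from h import *
import cv2
from workcell import camera
state()
R=grasp(np.radians(15));g=np.array([.4124,.2526,0])+.042*X+[0,0,.045];T=g+.008*R[:,2]
delta(T,R)
im=[]
for n,(u0,v0,w,h) in dict(top=(195,275,100,75),side=(310,280,134,100)).items():
    c=camera(n);im.append(cv2.resize(c["color"][v0:v0+h,u0:u0+w,::-1],(400,300)))
    for q in (T,T-.07*R[:,2]):
        k=c["R"]@q+c["t"];print(n,c["fx"]*k[0]/k[2]+c["cx"],c["fy"]*k[1]/k[2]+c["cy"])
cv2.imwrite("pics/t2.png",np.hstack(im))
```

```text
t 2.65 p [0.4048 0.311  0.1069] j [-0.81   0.313 -0.073  1.809  0.233  1.203  2.306] f [-0.4  0.5  1.1] w 0.501 g 0.0
[[0.144, -0.989, 0.041], [-0.956, -0.149, -0.254], [0.257, -0.003, -0.966]]
delta_pos [0.0004 0.0013 0.0721] turn [-0.0026  0.0018 -0.0003]
top 233.66653465137895 327.8392292504417
top 219.9669453552621 329.19250966475437
side 369.0359041735293 367.346113485381
side 370.26859243654985 344.77998143042987
```

View pics/t2.png

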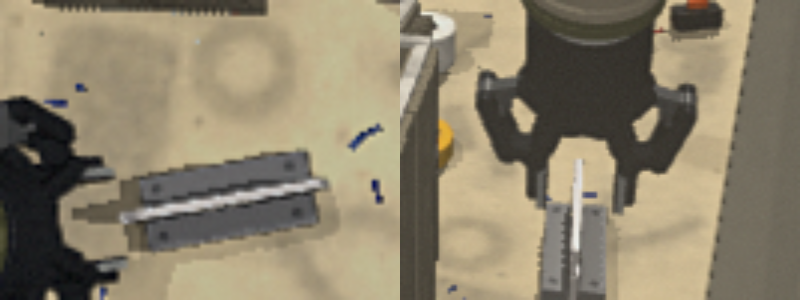

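The jaws straddle the plate evenly: pads at about (540,185) and (625,190), plate at (578,180). Next I'll lower and close.

Emit:
move_arm(
  plan=[
    {"delta_pos": [0, 0.001, 0.025], "turn": [0, 0, 0], "fingers": 0.5},
    {"delta_pos": [0, 0.001, 0.05], "turn": [0, 0, 0], "fingers": 0.5},
    {"delta_pos": [0, 0.001, 0.065], "turn": [0, 0, 0], "fingers": 0.5},
    {"delta_pos": [0, 0.001, 0.071], "turn": [0, 0, 0], "fingers": 0.5},
    {"delta_pos": [0, 0.001, 0.071], "turn": [0, 0, 0], "fingers": 0.7},
    {"delta_pos": [0, 0.001, 0.071], "turn": [0, 0, 0], "fingers": 0.85},
    {"delta_pos": [0, 0.001, 0.071], "turn": [0, 0, 0], "fingers": 1},
    {"delta_pos": [0, 0.001, 0.071], "turn": [0, 0, 0], "fingers": 1},
    {"delta_pos": [0, 0.001, 0.071], "turn": [0, 0, 0], "fingers": 1},
    {"delta_pos": [0, 0.001, 0.071], "turn": [0, 0, 0], "fingers": 1},
    {"delta_pos": [0, 0.001, 0.071], "turn": [0, 0, 0], "fingers": 1},
  ],
  force=50,
)

```text
clock: 4.12
position: [0.4078, 0.2922, 0.0375]
ee_rot: [0.752, -0.646, 0.1, 0.083]
ft_force: [6.3, 0.7, -1.3]
grip_width: 0.057
grasp_force: 50.5
```

Run:
```python
from h import *
state()
R=grasp(np.radians(15));g=np.array([.4124,.2526,0])+.042*X+[0,0,.045];T=g+.008*R[:,2]
delta(T,R);delta(T+[-.01,.0,.30],R)
```

```text
t 4.12 p [0.4078 0.2922 0.0375] j [-0.795  0.385 -0.061  1.884  0.257  1.054  2.291] f [ 6.3  0.7 -1.3] w 0.057 g 50.5
[[0.144, -0.989, 0.043], [-0.956, -0.15, -0.253], [0.257, -0.004, -0.966]]
delta_pos [-0.0001  0.0013  0.0002] turn [-0.0045  0.0021  0.0003]
delta_pos [ 0.0755  0.0099 -0.2901] turn [-0.0045  0.0021  0.0003]
```

Grip is solid at 50 N. Next is a straight lift.

Emit:
move_arm(
  plan=[
    {"delta_pos": [0.005, 0, -0.019], "turn": [0, 0, 0], "fingers": 1},
    {"delta_pos": [0.0103, 0, -0.0386], "turn": [0, 0, 0], "fingers": 1},
    {"delta_pos": [0.0206, 0, -0.0773], "turn": [0, 0, 0], "fingers": 1},
    {"delta_pos": [0.0308, 0, -0.116], "turn": [0, 0, 0], "fingers": 1},
    {"delta_pos": [0.0437, 0, -0.164], "turn": [0, 0, 0], "fingers": 1},
    {"delta_pos": [0.0565, 0, -0.2125], "turn": [0, 0, 0], "fingers": 1},
    {"delta_pos": [0.0694, 0, -0.261], "turn": [0, 0, 0], "fingers": 1},
    {"delta_pos": [0.0694, 0, -0.261], "turn": [0, 0, 0], "fingers": 1},
  ],
)

```text
clock: 5.12
position: [0.4067, 0.2929, 0.3109]
ee_rot: [0.752, -0.647, 0.099, 0.081]
ft_force: [0.4, 0.3, -2.2]
grip_width: 0.06
grasp_force: 50.7
```

```bash
cat >> h.py <<'E'
a=np.radians(15)
t0=np.append(.707*u[:2],-.707);G=np.column_stack([np.cross(n,t0),n,t0]);G=np.linalg.svd(G);G=G[0]@G[2]
dl=np.array([-.042,.004,-.010]) # label from grasp, plate axes (grasp at z 37)
M=np.array([[-np.cos(a),0,np.sin(a)],[0,1,0],[-np.sin(a),0,-np.cos(a)]]) # plate->tool
lab=M@dl-[0,0,.008]
goal=F-G@lab
E
python3 - <<'E'
from h import *
import cv2
from workcell import camera
o=state();print("label tool",lab.round(4),"goal",goal.round(4));
print(G.round(3).tolist())
R0=Ro.from_quat(o["ee_rot"]);yaw=Ro.from_euler('z',-175,degrees=True)
print("world rot total", (Ro.from_matrix(G)*R0.inv()).as_rotvec().round(3))
im=[]
for nm in("top","side"):
    c=camera(nm)
    k=c["R"]@o["position"]+c["t"];uu,vv=int(c["fx"]*k[0]/k[2]+c["cx"]),int(c["fy"]*k[1]/k[2]+c["cy"])
    im.append(cv2.resize(c["color"][vv-75:vv+75,uu-100:uu+100,::-1],(400,300)))
cv2.imwrite("pics/t3.png",np.hstack(im))
E
```

```text
t 5.12 p [0.4067 0.2929 0.3109] j [-0.792  0.129 -0.063  1.588  0.207  1.589  2.423] f [ 0.4  0.3 -2.2] w 0.06 g 50.7
[[0.143, -0.989, 0.044], [-0.957, -0.15, -0.25], [0.254, -0.007, -0.967]]
label tool [0.038  0.004  0.0125] goal [ 0.6077 -0.0734  0.206 ]
[[-0.163, 0.698, 0.698], [0.987, 0.115, 0.115], [0.0, 0.707, -0.707]]
world rot total [-1.213  0.175  2.8  ]
```

View pics/t3.png

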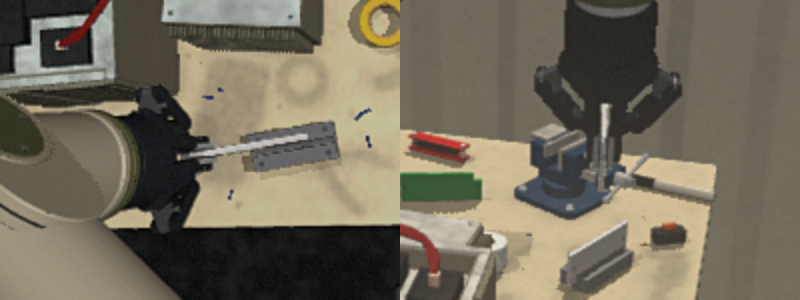

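The plate is gripped by the notched end and clear of the holder; in the top view it runs from (185,155) to (305,135). I'll unwind the wrist while moving towards the middle.

Converted, 2 rad is 0.6366.

Emit:
move_arm(
  plan=[
    {"delta_pos": [0.02, 0.001, 0.003], "turn": [0, 0, 0.0541], "fingers": 1},
    {"delta_pos": [0.04, 0.002, 0.007], "turn": [0, 0, 0.1082], "fingers": 1},
    {"delta_pos": [0.06, 0.004, 0.01], "turn": [0, 0, 0.1623], "fingers": 1},
    {"delta_pos": [0.08, 0.005, 0.014], "turn": [0, 0, 0.2165], "fingers": 1},
    {"delta_pos": [0.1, 0.006, 0.017], "turn": [0, 0, 0.2706], "fingers": 1},
    {"delta_pos": [0.12, 0.008, 0.021], "turn": [0, 0, 0.3247], "fingers": 1},
    {"delta_pos": [0.14, 0.009, 0.024], "turn": [0, 0, 0.3788], "fingers": 1},
    {"delta_pos": [0.16, 0.01, 0.028], "turn": [0, 0, 0.4329], "fingers": 1},
    {"delta_pos": [0.18, 0.012, 0.031], "turn": [0, 0, 0.487], "fingers": 1},
    {"delta_pos": [0.2, 0.013, 0.035], "turn": [0, 0, 0.5411], "fingers": 1},
    {"delta_pos": [0.22, 0.015, 0.038], "turn": [0, 0, 0.5952], "fingers": 1},
    {"delta_pos": [0.238, 0.016, 0.0415], "turn": [0, 0, 0.6366], "fingers": 1},
  ],
)

```text
clock: 6.72
position: [0.4255, 0.0506, 0.3267]
ee_rot: [0.14, 0.981, -0.125, 0.037]
ft_force: [-0.0, -0.0, -0.7]
grip_width: 0.061
grasp_force: 50.6
```

Run:
```python
from h import *
o=state()
mid=np.array([.50,-.06,.31]);delta(mid,G,o);delta(goal,G,o)
```

```text
t 6.72 p [0.4255 0.0506 0.3267] j [-0.569 -0.131  0.132  1.813  0.268  1.537  0.829] f [-0.  -0.  -0.7] w 0.061 g 50.6
[[-0.958, 0.284, 0.037], [0.266, 0.929, -0.256], [-0.108, -0.236, -0.966]]
delta_pos [-0.0989 -0.0777  0.0472] turn [-0.8472 -0.2213  1.1589]
delta_pos [-0.1944 -0.035   0.1551] turn [-0.8472 -0.2213  1.1589]
```

Converted, 1.159 rad is 0.3689.

Emit:
move_arm(
  plan=[
    {"delta_pos": [-0.012, -0.01, 0.006], "turn": [-0.0337, -0.0089, 0.0462], "fingers": 1},
    {"delta_pos": [-0.025, -0.019, 0.012], "turn": [-0.0675, -0.0175, 0.0923], "fingers": 1},
    {"delta_pos": [-0.037, -0.029, 0.018], "turn": [-0.1012, -0.0264, 0.1385], "fingers": 1},
    {"delta_pos": [-0.05, -0.039, 0.024], "turn": [-0.135, -0.0353, 0.1846], "fingers": 1},
    {"delta_pos": [-0.062, -0.049, 0.03], "turn": [-0.1687, -0.0439, 0.2305], "fingers": 1},
    {"delta_pos": [-0.074, -0.058, 0.035], "turn": [-0.2021, -0.0528, 0.2766], "fingers": 1},
    {"delta_pos": [-0.087, -0.068, 0.041], "turn": [-0.2359, -0.0618, 0.3228], "fingers": 1},
    {"delta_pos": [-0.099, -0.078, 0.047], "turn": [-0.2696, -0.0703, 0.3689], "fingers": 1},
    {"delta_pos": [-0.099, -0.078, 0.047], "turn": [-0.2696, -0.0703, 0.3689], "fingers": 1},
    {"delta_pos": [-0.099, -0.078, 0.047], "turn": [-0.2696, -0.0703, 0.3689], "fingers": 1},
  ],
)

```text
clock: 7.98
position: [0.5008, -0.0586, 0.3111]
ee_rot: [0.595, 0.707, 0.292, 0.246]
ft_force: [-0.1, 0.3, 0.2]
grip_width: 0.061
grasp_force: 50.7
```

Run:
```python
from h import *
o=state();delta(goal,G,o)
```

```text
t 7.97 p [ 0.5008 -0.0586  0.3111] j [-0.152 -0.494  0.25   2.267 -0.146  0.602  0.375] f [-0.1  0.3  0.2] w 0.061 g 50.7
[[-0.17, 0.698, 0.695], [0.985, 0.121, 0.119], [-0.001, 0.706, -0.709]]
delta_pos [-0.0327 -0.0013  0.147 ] turn [-0.0022 -0.0045  0.0057]
```

Emit:
move_arm(
  plan=[
    {"delta_pos": [-0.007, 0, 0.03], "turn": [0, 0, 0], "fingers": 1},
    {"delta_pos": [-0.013, 0, 0.06], "turn": [0, 0, 0], "fingers": 1},
    {"delta_pos": [-0.02, -0.001, 0.09], "turn": [0, 0, 0], "fingers": 1},
    {"delta_pos": [-0.027, -0.001, 0.12], "turn": [0, 0, 0], "fingers": 1},
    {"delta_pos": [-0.031, -0.001, 0.14], "turn": [0, 0, 0], "fingers": 1},
    {"delta_pos": [-0.033, -0.001, 0.147], "turn": [0, 0, 0], "fingers": 1},
    {"delta_pos": [-0.033, -0.001, 0.147], "turn": [0, 0, 0], "fingers": 1},
    {"delta_pos": [-0.033, -0.001, 0.147], "turn": [0, 0, 0], "fingers": 1},
  ],
)

```text
clock: 8.98
position: [0.6087, -0.073, 0.2075]
ee_rot: [0.595, 0.707, 0.293, 0.247]
ft_force: [-0.3, 0.2, -0.1]
grip_width: 0.06
grasp_force: 50.7
```

Run:
```python
from h import *
import cv2
from workcell import camera
o=state();delta(goal,G,o)
R=Ro.from_quat(o["ee_rot"]).as_matrix();print("label-focus",(o["position"]+R@lab-F).round(4))
im=[]
for nm in("top","side"):
    c=camera(nm);np.savez(nm+"2.npz",**c)
    k=c["R"]@F+c["t"];uu,vv=int(c["fx"]*k[0]/k[2]+c["cx"]),int(c["fy"]*k[1]/k[2]+c["cy"]);print(nm,uu,vv)
    im.append(cv2.resize(c["color"][vv-75:vv+75,uu-50:uu+50,::-1],(400,600),interpolation=cv2.INTER_CUBIC))
cv2.imwrite("pics/t4.png",np.hstack(im))
```

```text
t 8.97 p [ 0.6087 -0.073   0.2075] j [-0.544 -0.113  0.701  2.218 -0.6    0.313  0.861] f [-0.3  0.2 -0.1] w 0.06 g 50.7
[[-0.17, 0.696, 0.697], [0.985, 0.12, 0.121], [0.0, 0.708, -0.707]]
delta_pos [-0.0002 -0.0018  0.0002] turn [ 0.0007 -0.0055  0.005 ]
label-focus [0.0008 0.0005 0.0015]
top 376 225
side 314 223
```

View pics/t4.png

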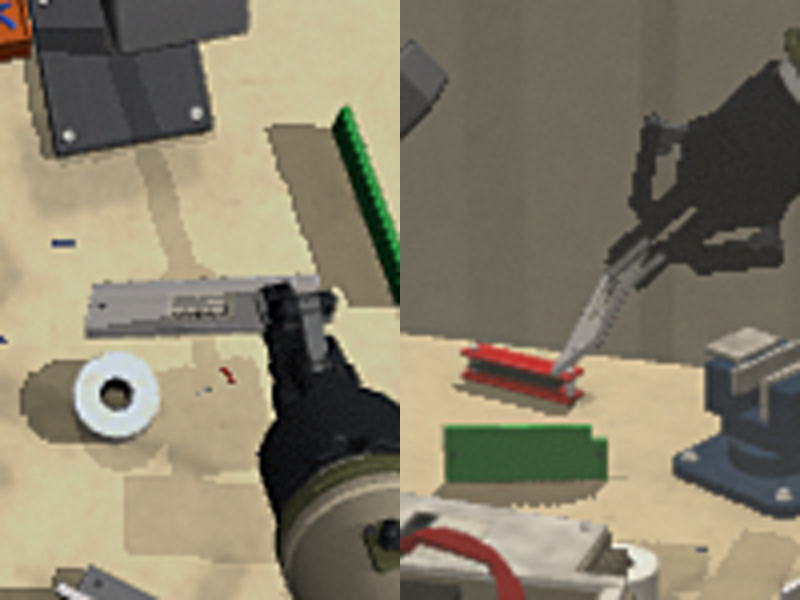

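The label faces up at (200,306), and the focus projects to (200,300). The fingers, at (285,300), are off the label. I'll check the plate plane against the depth image and hand in if it is square.

Run:
```python
from h import *
from workcell import hand_in
c=np.load("top2.npz");P=cloud(c)[217:235,349:388].reshape(-1,3)
P=P[(np.linalg.norm(P-F,axis=1)<.07)]
m=np.median(P,0);
for _ in range(5):
    nn=np.linalg.svd(P-P.mean(0),full_matrices=False)[2][2];nn*=np.sign(nn[2]);d=(P-P.mean(0))@nn;P=P[abs(d)<max(.004,2*d.std())]
ang=np.degrees(np.arccos(nn@n/np.linalg.norm(n)));off=(P.mean(0)-F)@n
print(len(P),nn.round(3),ang,off)
if ang<10 and abs(off)<.015: print(hand_in())
```

```text
518 [0.694 0.132 0.708] 1.0179605736080337 -0.0015979801108970257
the job is handed in; nothing more can be done
None
```

I handed in the job with the notched plate held by its notched end. The label faces up towards the reader, its middle about 2 mm from the focus by arm pose, and it is square to the line of sight within about 1°. Nothing suggests the other plate or the bystanders were touched, though I didn't re-measure them, and `hand_in` gave no verdict.

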